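# Nest the emptied buckle tubs

### The arm

A 7-joint arm with a two-finger parallel gripper is mounted at the origin on the work surface. World frame = base frame: x ahead of the robot, y to its left, z up, the work surface at z = 0. Lengths are in m, angles in rad, forces in N, time in s.
With the tool pointing down it reaches from about 0.4 to 0.85 m from the base axis. Payload 10.4 kg.
Tool frame: the origin (TCP) lies at the centre of the arm's flange, where the gripper is bolted on; the fingertips stand 182 mm ahead of it and the grasp point (between the pads) lies r.grasp_offset ahead of it (r.grasp_offset is the distance from the TCP to the grasp point, in m); z points along the fingers, y is the line along which they close (so a half turn about z gives the same grasp; the last joint's range is limited). The gripper opens to 87 mm and grips with 3 to 60 N. Pads are 19 mm wide; open, the fingers measure 117 mm over their backs; the gripper's body (75 mm by 190 mm) begins 51 mm behind the grasp point.
Start: joints at [-1.281, 0.332, -0.065, 1.46, 0.022, 1.35, -0.088], TCP at [0.192, 0.595, 0.405] pointing down, gripper open.
Joint ranges: [-2.6, 2.6], [-0.5, 2.12], [-1.47, 1.34], [0.16, 2.42], [-1.27, 4.41], [0.06, 2.06], [-2.6, 2.6]. Speed limits (rad/s): [2.22, 2.22, 2.79, 2.79, 3.14, 3.14, 3.14].

### API

Orientations are given as a unit quaternion [x, y, z, w].
In Python, from bench import status, vision, job, spotter, r gives the robot as it stands. The module is installed in compiled form; this text tells all that it offers.
- The arm moves only by the tool play_rows, never from a script. Its argument "series" is a list of rows, each a list of 6 numbers: the shift along the tool's x, y, z each as a share of 150 mm, from -1 to 1, then the turn, a rotation vector about the tool's x, y, z each as a share of 30 degrees, from -1 to 1. In form: [[x, y, z, ax, ay, az], ...]. A call has 1 to 5 rows; each row is the pose to reach, as a shift and turn from the pose commanded when the call began, along the tool's axes at that moment; what a row does not reach only later rows make up. A row lasts 1/10 s, in which the tool goes at most 50 mm and 8.59 degrees, less where a joint would pass 70% of its speed; a pose out of reach is approached as far as the arm can. A call with a number of a shift or a turn outside -1 to 1 is refused whole. A call with a gripper value outside its range is refused whole. "fingers" is the opening, from -1 (shut) to 1 (fully open), set as the call begins (left out, the last holds). The fingers move at their own pace and stop on an object; "squeeze" is the grip in N (left out, the last holds). Time passes only in rows, so rows that repeat a pose let the fingers close. It gives the time, the measured TCP pose, the force, the opening and the grip force at its end, in the units of the state.
- status.read_state(): the state, without advancing time (a new reading comes with each control period).
- vision.camera(name): name is "scene" or "top"; returns the picture (400x640x3 uint8, blue, green, red); there is no depth.
- vision.calibration(name): a dict with "fx", "fy", "cx", "cy" (pixels), "rvec" (rotation vector, rad) and "tvec" (3), from world to camera coordinates, as OpenCV has them. Camera axes: x right, y down, z forward; pixel columns grow to the right and rows downward; lengths in m; the calibration is good to about 2 mm. A picture is of the moment at which its call begins. calibration takes no time and is no camera call.
- job.close_job(): hands the job in; it is judged then, once.
Trained networks look in the newest picture that a camera, given by its name, has taken for a name from the list of things; names that differ only in an ending like _2 or _b are one class to them, and where a whole thing is asked for, a point or a joint stands for the part that bears it (a point fixed in the world has none). Each returns a list of dicts, best first, with "conf" (0 to 1); they miss things now and then, are a little off and sometimes report something else, mostly with a low value. They report only what shows in the picture. A call takes as long as a camera call. They do not tell look-alikes from the thing itself.
- spotter.boxes_of(camera, name): "point" ([x, y, z] in m, in world coordinates, good to about 4 mm: the middle of the surface that is visible of it).
- spotter.regions_of(camera, name): "pixels" (400x640 bool, what is visible of it).
The state is a dict: "time": time; "joint_positions": joint angles; "joint_vel": joint speeds; "joint_torque": joint torques, N m; "ee_pos": TCP position; "eef_rot": TCP orientation; "ft_force": force on the tool from outside, world axes, zero at the start; "torque": the same for the moment, N m; "width": finger opening in m; "grip_force": force on a finger pad.
Only numpy, scipy, OpenCV 4.12 (cv2) and the standard library are available. Lean on these libraries where they do the work, as an engineer would, in place of code of your own. Each camera call takes 0.05 s, during which the arm holds its last target. There are 200 camera calls.

### The job

Two of the buckle tubs in the slanted rack have been used up: take these two empty tubs out and nest them, one after the other, into the empty tub that stands on the bench. Seat each one fully home so that the three make one straight stack, standing upright where the bench tub stands now, and leave the filled tubs in their places.

Things in the scene. Friction and masses are not known exactly. Their poses are not given: they have to be found in the camera images.
- tub_a: EMPTY blue plastic tub, 110 mm tall, round about its z axis, 50 to 100 g; starts in the rack. It tapers: outer diameter 40 mm at the foot, 57 mm at 72 mm up; there a shoulder steps out to a straight collar, 69 mm outside (rim 70), 62 mm inside, up to the rim at 110 mm. Wall 2 to 3.5 mm, floor 4 mm. Origin: centre of the foot's underside; z: along the axis to the mouth.
- tub_a_rim (a point): Middle of tub_a's open mouth, level with its rim, 110 mm from the foot. Axes as tub_a.
- tub_b: The same tub as tub_a, also EMPTY (a bare blue floor inside), in another opening of the rack. Same origin and axes. A tub fully nested in another rests with its shoulder on the lower rim: its foot is 38 mm above the lower foot, its 38 mm collar stays free above the lower rim, and its body has 1.5 to 2.5 mm of play all round.
- tub_b_rim (a point): Middle of tub_b's open mouth, as for tub_a.
- tub_base: The same tub as tub_a, also EMPTY, loose, standing upright on the bench between robot and rack, left or right. Same origin and axes.
- tub_base_rim (a point): Middle of tub_base's open mouth, as for tub_a.
- full_a: A tub of the same shape and colour, but filled almost to the rim with brass buckles, about 300 g, hanging in the rack. Same origin and axes.
- full_b: A tub of the same shape and colour, but filled almost to the rim with grey steel buckles, about 300 g, hanging in the rack. Same origin and axes.
- full_c: A tub of the same shape and colour, but filled almost to the rim with brass buckles, about 300 g, standing on the bench on the other side from tub_base. Same origin and axes.
- rack: Fixed slanted rack: grey sheet-steel deck, 460 mm wide (y), 114 mm deep, between two dark end cheeks. Origin: on the bench under the middle of the deck; +x: its front, which faces away from the robot (a worker sits opposite); z: up. The deck slopes down 30 degrees towards that front; its top face is 90 mm above the bench at the middle, 118 mm at its upper edge on the robot's side.
- rack_deck (a point): Middle of the deck's top face; x down the slope, away from the robot, y along the rack, z square to the deck. Four 60 mm round openings at y = -162, -54, +54 and +162 mm hold one tub each: the tub hangs by its shoulder on the deck, its axis square to the deck (30 degrees from upright, mouth leaning away from the robot), collar 38 mm out, body 72 mm below; it comes out along its axis.
There are look-alikes about, which are no part of the job. Leave any purple look-alike of the tub_a alone.

How it is judged:
By the outcome, as a careful person would: the job done as asked, in the order asked, and still so for the second after the job is handed in, with the robot touching nothing.
It also fails if it takes over 64 s, if anything falls off the work surface, if the arm or the gripper's body presses on something with over 40 N, if the wrist force passes 120 N, or if a joint passes its speed limit or range.

## Working session

There is one attempt and no reset: what is moved stays moved. The work goes in short steps, Python scripts to look and compute and a tool call to move; the robot and the scene stay as the last step left them, time stands still between calls to the robot, and variables do not carry over. Pictures are saved under pics/ and viewed, at most 10 in all, crops included, and the job is handed in when it is done.

Besides the shell and the picture viewer there is one more tool, called after "Emit:" by a JSON object that holds its "name" and its "arguments", one argument or row to a line. play_rows: Moves the arm, as the interface text tells. Shift numbers are shares of 150 mm and turn numbers shares of 30 degrees, none past 1 either way. Its arguments: {"type":"object","properties":{"series":{"type":"array","items":{"type":"array","items":{"type":"number"}}},"fingers":{"type":"number"},"squeeze":{"type":"number"}},"required":["series"]}

```bash
mkdir -p pics; python3 - <<'E'
from bench import status, vision, job, spotter, r
import cv2,numpy as np
print(status.read_state()); print(r.grasp_offset)
for n in("scene","top"):
    cv2.imwrite(f"pics/{n}0.png",vision.camera(n)); print(n,vision.calibration(n))
for n in("scene","top"):
    for nm in("tub_a","tub_a_rim","rack","rack_deck"):
        for d in spotter.boxes_of(n,nm): print(n,nm,np.round(d["point"],3),round(d["conf"],2))
E
```

```text
{'time': 0.0, 'joint_positions': array([-1.28056279,  0.33289013, -0.06468464,  1.46092764,  0.02163796,
        1.34990535, -0.08847823]), 'joint_vel': array([-4.34811717e-04, -2.14451318e-04,  1.28373060e-05, -7.23777114e-04,
        2.93755607e-04,  9.97961590e-04, -3.76057448e-04]), 'joint_torque': array([ 9.51352831e-05, -6.23245597e+01,  2.45717238e-02, -3.89898419e+01,
       -6.14079041e-02,  3.97349638e-02,  1.54184836e-04]), 'ee_pos': array([0.19231768, 0.59454652, 0.40394886]), 'eef_rot': array([ 1.55761760e-01,  9.87794391e-01, -7.14705689e-04, -5.80869245e-05]), 'ft_force': array([-0.1756707 ,  0.26252561,  0.98653449]), 'torque': array([-0.02349964, -0.03585069,  0.01523339]), 'grip_force': 0.0, 'width': 0.08689961856350287}
0.1635
scene {'fx': 430.17813888289857, 'fy': 430.17813888289857, 'cx': 318.53818400648237, 'cy': 190.49577828370562, 'rvec': array([ 2.45756571,  0.89166733, -0.23936823]), 'tvec': array([-0.33627152, -0.18736459,  1.26568992])}
top {'fx': 400.4880513075354, 'fy': 400.4880513075354, 'cx': 318.0651700251901, 'cy': 203.03695631544073, 'rvec': array([ 2.07718779, -2.1091005 ,  0.24480522]), 'tvec': array([0.00367354, 0.46011182, 0.84513217])}
scene tub_a [0.426 0.167 0.085] 0.7
scene tub_a [ 0.277 -0.237  0.048] 0.65
scene tub_a [ 0.614 -0.003  0.1  ] 0.57
scene tub_a [0.641 0.214 0.099] 0.57
scene tub_a_rim [ 0.613 -0.005  0.097] 0.89
scene tub_a_rim [ 0.275 -0.232  0.046] 0.8
scene rack_deck [ 0.589 -0.051  0.092] 0.97
top tub_a [0.628 0.2   0.106] 0.8
top tub_a [ 0.601 -0.015  0.111] 0.77
top tub_a [ 0.261 -0.221  0.05 ] 0.64
top tub_a_rim [ 0.594 -0.011  0.108] 0.89
top tub_a_rim [ 0.262 -0.219  0.054] 0.56
top rack [0.573 0.034 0.1  ] 0.6
top rack_deck [0.431 0.178 0.076] 0.44
```

View pics/scene0.png

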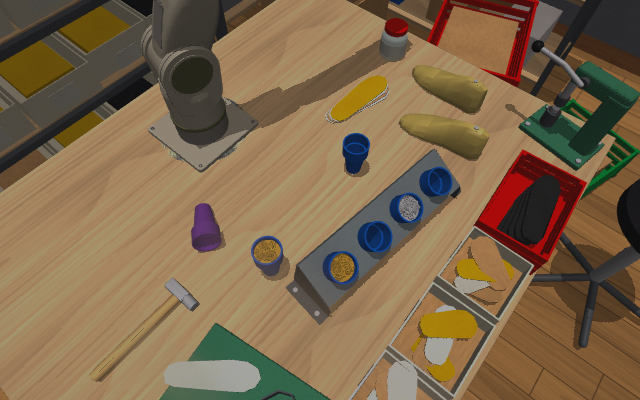

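View pics/top0.png

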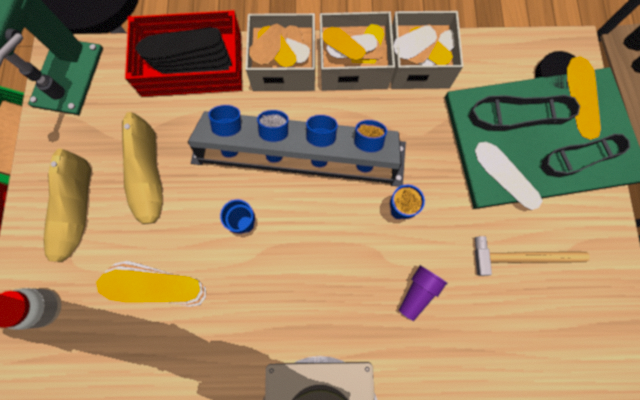

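The empty rack tubs are at scene (436,181) and (375,237), or top (225,120) and (321,129). The base tub is at scene (356,150), top (238,216). Things that could be confused with them:
- Steel-filled tub: scene (407,207)
- Brass-filled tubs: scene (341,266) and (267,255)
- Purple look-alike: scene (205,228)

Next is a close crop of both views to check this choice and measure.

```bash
cat > h.py <<'E'
import cv2,numpy as np
from scipy.optimize import least_squares
from scipy.spatial.transform import Rotation as R
from bench import status, vision, job, spotter, r
C={n:vision.calibration(n) for n in("scene","top")}
def proj(n,P):
    c=C[n];K=np.array([[c["fx"],0,c["cx"]],[0,c["fy"],c["cy"]],[0,0,1.]])
    return cv2.projectPoints(np.asarray(P,float).reshape(-1,1,3),c["rvec"],c["tvec"],K,None)[0][:,0]
def blue(img,lo=(100,90,25),hi=(125,255,255)):
    return cv2.inRange(cv2.cvtColor(img,cv2.COLOR_BGR2HSV),np.array(lo),np.array(hi))
def tri(p):
    f=lambda X:np.concatenate([proj(n,X)[0]-p[n] for n in p])
    s=least_squares(f,[.5,0,.1]);return s.x,np.abs(s.fun).max()
E
python3 - <<'E'
from h import *
print("grasp now",proj("top",[.19,.595,.24]),proj("scene",[.19,.595,.24]),"flange",proj("scene",[.19,.595,.4]))
a=cv2.imread("pics/scene0.png");b=cv2.imread("pics/top0.png")
A=cv2.resize(a[120:300,300:480],None,fx=3.3,fy=3.3,interpolation=cv2.INTER_CUBIC)
B=cv2.resize(b[90:250,180:420],None,fx=3.3,fy=3.3,interpolation=cv2.INTER_CUBIC)
cv2.imwrite("pics/cA.png",A);cv2.imwrite("pics/cB.png",B)
E
```

```text
grasp now [[-44.21591416 341.89079957]] [[385.27488228 -16.73170314]] flange [[394.05335441 -74.88945868]]
```

View pics/cA.png

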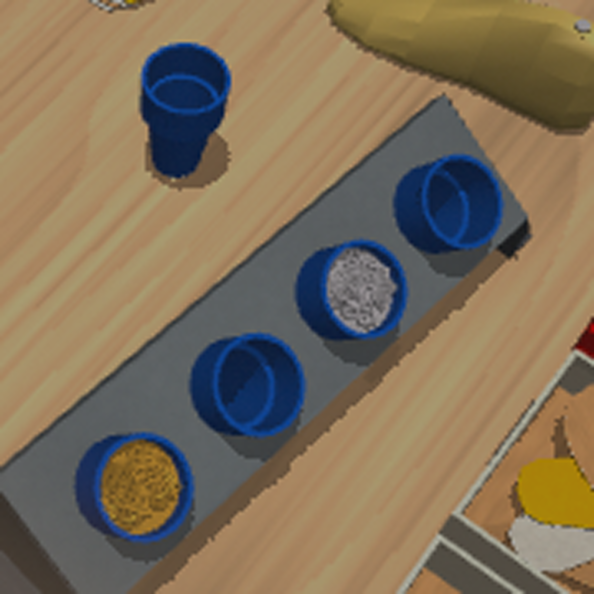

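View pics/cB.png

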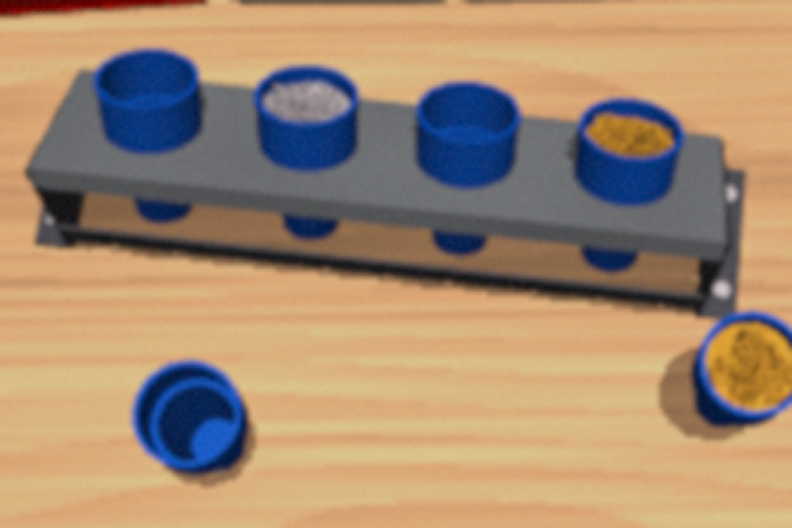

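The crops confirm it: the empties are at deck y = +162 and -54, with bare blue floors, and the base tub stands upright and empty. Next I fit poses to the blue silhouettes in both views.

```bash
cat >> h.py <<'E'
t=np.linspace(0,2*np.pi,72,endpoint=False)
def ring(T,rad,z):  # T=(R,p)
    return T[0].apply(np.c_[rad*np.cos(t),rad*np.sin(t),np.full(72,z)])+T[1]
def sil(n,T,parts):
    m=None;hs=[]
    for ps in parts:
        P=np.vstack([proj(n,ring(T,a,z)) for a,z in ps]).astype(np.float32)
        hs.append(cv2.convexHull(P)[:,0])
    if len(hs)==1: 
        M=cv2.moments(hs[0])
    else:
        al=np.vstack(hs);o=np.floor(al.min(0))-2;w=np.ceil((al.max(0)-o+4)*16).astype(int)
        im=np.zeros((w[1],w[0]),np.uint8)
        for h in hs: cv2.fillPoly(im,[np.round((h-o)*16*16).astype(np.int32)],1,shift=4)
        M=cv2.moments(im,True); return np.array([M["m10"]/M["m00"]/16+o[0],M["m01"]/M["m00"]/16+o[1],np.sqrt(M["m00"])/16])
    return np.array([M["m10"]/M["m00"],M["m01"]/M["m00"],np.sqrt(M["m00"])])
COL=[[(.0345,.072),(.035,.110)]]; FULL=[[(.02,0),(.0285,.072)]]+COL
def blobs(img,amin=150):
    m=blue(img);c,_=cv2.findContours(m,cv2.RETR_EXTERNAL,cv2.CHAIN_APPROX_NONE);o=[]
    for k in c:
        f=np.zeros_like(m);cv2.drawContours(f,[k],-1,1,-1);M=cv2.moments(f,True)
        if M["m00"]>amin:o.append(np.round([M["m10"]/M["m00"],M["m01"]/M["m00"],np.sqrt(M["m00"])],2))
    return np.array(o)
E
python3 - <<'E'
from h import *
B={n:blobs(cv2.imread(f"pics/{n}0.png")) for n in C}
for n in B:print(n,B[n].tolist())
seed={"scene":[(436,181),(407,207),(375,237),(341,266)],"top":[(225,120),(272,125),(321,129),(370,135)]}
obs={n:[min(B[n],key=lambda b:np.hypot(*(b[:2]-s))) for s in seed[n]] for n in B}
Y=[.162,.054,-.054,-.162]
def T(p,y,d=0):
    x0,y0,yaw,z0,tilt=p;Rr=R.from_euler("z",yaw)*R.from_euler("y",tilt)
    return Rr,np.array([x0,y0,z0])+Rr.apply([0,y,-.072])
def f(p):return np.concatenate([(sil(n,T(p,y),COL)-o)[:2] for n in B for y,o in zip(Y,obs[n])])
s=least_squares(f,[.59,.0,-.1,.09,np.radians(30)],x_scale=.1)
print("rack x y yaw z tilt",s.x.round(4),np.degrees(s.x[[2,4]]),"res",s.fun.round(2))
g=lambda p:f(np.r_[p,.09,np.radians(30)]);s2=least_squares(g,s.x[:3]);print("fixed z,tilt",s2.x,s2.fun.round(2))
for y in Y:
  a=T(np.r_[s2.x,.09,np.pi/6],y);print(y,"rim",(a[1]+a[0].apply([0,0,.11])).round(4),"axis",a[0].apply([0,0,1]).round(4))
for nm,sd in(("base",((356,152),(238,217))),("full_c",((267,255),(407,202)))):
  ob={n:min(B[n],key=lambda b:np.hypot(*(b[:2]-q))) for n,q in zip(("scene","top"),sd)}
  h=lambda p:np.concatenate([(sil(n,(R.identity(),p),FULL)-ob[n])[:2] for n in B])
  q=least_squares(h,[.43,.17,0],diff_step=1e-2,x_scale=.1);print(nm,q.x.round(4),q.fun.round(2),ob)
E
```

```text
scene [[340.6, 267.0, 31.1], [266.46, 250.07, 26.96], [374.72, 236.41, 30.1], [406.17, 207.82, 29.14], [435.51, 181.63, 28.39], [354.96, 150.97, 28.57]]
top [[237.29, 216.2, 29.82], [406.41, 201.4, 30.13], [369.73, 135.73, 29.39], [320.94, 130.53, 29.03], [272.61, 125.53, 29.07], [224.65, 120.46, 29.17]]
rack x y yaw z tilt [ 0.6071  0.042  -0.1276  0.091   0.7066] [-7.31310996 40.48656053] res [ 0.38 -0.21  0.52 -0.05  0.42 -0.16  0.35  0.12  0.37  0.45  0.37  0.31
  0.4   0.29  0.35  0.1 ]
fixed z,tilt [ 0.60962608  0.04141093 -0.13004691] [ 0.5  -0.38  0.54 -0.28  0.34 -0.46  0.18 -0.24  0.4   0.11  0.44  0.08
  0.51  0.17  0.52  0.1 ]
0.162 rim [0.6495 0.1996 0.1229] axis [ 0.4958 -0.0648  0.866 ]
0.054 rim [0.6355 0.0925 0.1229] axis [ 0.4958 -0.0648  0.866 ]
-0.054 rim [ 0.6215 -0.0146  0.1229] axis [ 0.4958 -0.0648  0.866 ]
-0.162 rim [ 0.6075 -0.1217  0.1229] axis [ 0.4958 -0.0648  0.866 ]
base [0.4237 0.1683 0.    ] [ 0.77 -0.06  0.43  0.54] {'scene': array([354.96, 150.97,  28.57]), 'top': array([237.29, 216.2 ,  29.82])}
full_c [ 0.4467 -0.1914  0.    ] [ 1.24  2.38 -0.8   2.37] {'scene': array([266.46, 250.07,  26.96]), 'top': array([406.41, 201.4 ,  30.13])}
```

```bash
cat >> h.py <<'E'
YAW=-.130
def pose(rim,tilt,back=.1485,yaw=YAW):  # TCP for gripping a tub whose rim middle is rim, axis tilted by tilt; back = rim->TCP distance
    Rt=R.from_euler("z",yaw)*R.from_euler("y",tilt)
    return np.array(rim)+Rt.apply([0,0,back]), Rt*R.from_euler("y",np.pi)
def now():
    s=status.read_state();return np.array(s["ee_pos"]),R.from_quat(s["eef_rot"])
def plan(a,b,n):
    prev=a;W=(a[1].inv()*b[1]).as_rotvec()
    for i in range(1,n+1):
        q=(a[0]+(b[0]-a[0])*i/n,a[1]*R.from_rotvec(W*i/n))
        d=prev[1].inv().apply(q[0]-prev[0])/.15;w=(prev[1].inv()*q[1]).as_rotvec()/np.radians(30)
        print("row",np.round(np.r_[d,w],3).tolist(),"->",q[0].round(3));prev=q
    return b
E
python3 - <<'E'
from h import *
B={n:blobs(cv2.imread(f"pics/{n}0.png"))+[0.,0,0] for n in C}
for off in(0,.5):
  ob={n:min(B[n],key=lambda b:np.hypot(*(b[:2]-q))) for n,q in zip(("scene","top"),((356,152),(238,217)))}
  h=lambda p:np.concatenate([(sil(n,(R.identity(),p-[1,1,1]),FULL)-ob[n]-off)[:2] for n in B])
  q=least_squares(h,[1.43,1.17,1.],diff_step=2e-3);print(off,"base",(q.x-1).round(4),q.fun.round(2))
  seed={"scene":[(436,181),(407,207),(375,237),(341,266)],"top":[(225,120),(272,125),(321,129),(370,135)]}
  obs={n:[min(B[n],key=lambda b:np.hypot(*(b[:2]-s))) for s in seed[n]] for n in B}
  def T(p,y):
    Rr=R.from_euler("z",p[2])*R.from_euler("y",np.pi/6);return Rr,np.array([p[0],p[1],p[3]])+Rr.apply([0,y,-.072])
  f=lambda p:np.concatenate([(sil(n,T(p,y),COL)-o-off)[:2] for n in B for y,o in zip([.162,.054,-.054,-.162],obs[n])])
  s=least_squares(f,[.61,.04,-.13,.09],x_scale=.1);print("rack x y yaw z",s.x.round(4),s.fun.round(2))
p=pose([.6495,.1996,.1229],np.pi/6,.1485+.075)
print("pre",p[0]);a=now();m=(np.array([.5,.40,.42]),R.from_euler("z",YAW)*R.from_euler("y",np.pi))
plan(a,m,3);plan(m,p,3)
E
```

```text
0 base [0.4237 0.1679 0.0013] [ 0.73 -0.27  0.49  0.41]
rack x y yaw z [ 0.6097  0.0418 -0.1297  0.0887] [ 0.46 -0.18  0.55 -0.09  0.41 -0.29  0.31 -0.09  0.37  0.35  0.35  0.3
  0.35  0.36  0.28  0.27]
0.5 base [ 0.4239  0.1681 -0.0018] [ 0.24 -0.09  0.16  0.13]
rack x y yaw z [ 0.6103  0.0415 -0.1301  0.0865] [-0.07  0.02  0.04  0.08 -0.06 -0.14 -0.11  0.01  0.22 -0.    0.07 -0.05
 -0.05  0.02 -0.25 -0.06]
pre [0.76030704 0.18511338 0.31645668]
row [-0.784, -0.201, -0.034, 0.0, -0.0, -0.116] -> [0.295 0.53  0.41 ]
row [-0.77, -0.249, -0.034, 0.0, -0.0, -0.116] -> [0.397 0.465 0.415]
row [-0.753, -0.295, -0.034, 0.0, -0.0, -0.116] -> [0.5  0.4  0.42]
row [-0.635, -0.399, 0.23, 0.0, 0.333, -0.0] -> [0.587 0.328 0.385]
row [-0.666, -0.399, 0.116, -0.0, 0.333, -0.0] -> [0.674 0.257 0.351]
row [-0.676, -0.399, -0.001, 0.0, 0.333, 0.0] -> [0.76  0.185 0.316]
```

Measured heights (base foot -2 mm, deck 87 mm) match the text within the calibration error. I'm moving toward the pre-grasp pose.

Emit:
{"name": "play_rows", "arguments": {
  "series": [
    [-0.26, -0.07, -0.01, 0, 0, -0.04],
    [-0.52, -0.13, -0.02, 0, 0, -0.08],
    [-0.78, -0.2, -0.03, 0, 0, -0.116],
    [-0.78, -0.2, -0.03, 0, 0, -0.116]
  ],
  "fingers": 1,
  "squeeze": 20
}}

```text
time: 0.9
ee_pos: [0.3005, 0.5265, 0.4098]
eef_rot: [0.13, 0.992, -0.0, 0.002]
ft_force: [-0.2, -0.2, -0.4]
width: 0.0873
grip_force: 0.0
```

Emit:
{"name": "play_rows", "arguments": {
  "series": [
    [-0.26, -0.08, -0.01, 0, 0, -0.04],
    [-0.52, -0.16, -0.02, 0, 0, -0.08],
    [-0.77, -0.25, -0.03, 0, 0, -0.116],
    [-0.77, -0.25, -0.03, 0, 0, -0.116]
  ]
}}

```text
time: 1.3
ee_pos: [0.4021, 0.4609, 0.4141]
eef_rot: [0.1, 0.995, -0.001, 0.001]
ft_force: [0.1, -0.1, 0.6]
width: 0.0874
grip_force: 0.0
```

Emit:
{"name": "play_rows", "arguments": {
  "series": [
    [-0.25, -0.1, -0.01, 0, 0, -0.04],
    [-0.5, -0.2, -0.02, 0, 0, -0.08],
    [-0.75, -0.295, -0.03, 0, 0, -0.116],
    [-0.75, -0.295, -0.03, 0, 0, -0.116]
  ]
}}

```text
time: 1.7
ee_pos: [0.5034, 0.3959, 0.4183]
eef_rot: [0.069, 0.998, -0.001, 0.001]
ft_force: [-0.5, 0.1, -0.9]
width: 0.0871
grip_force: 0.0
```

Emit:
{"name": "play_rows", "arguments": {
  "series": [
    [-0.2, -0.13, 0.07, 0, 0.11, 0],
    [-0.42, -0.26, 0.15, 0, 0.22, 0],
    [-0.635, -0.4, 0.23, 0, 0.333, 0],
    [-0.635, -0.4, 0.23, 0, 0.333, 0]
  ]
}}

```text
time: 2.1
ee_pos: [0.589, 0.3233, 0.3807]
eef_rot: [0.069, 0.994, 0.003, -0.088]
ft_force: [-0.3, -0.2, 0.8]
width: 0.0871
grip_force: 0.0
```

Emit:
{"name": "play_rows", "arguments": {
  "series": [
    [-0.2, -0.13, 0.04, 0, 0.11, 0],
    [-0.44, -0.26, 0.08, 0, 0.22, 0],
    [-0.665, -0.4, 0.115, 0, 0.333, 0],
    [-0.665, -0.4, 0.115, 0, 0.333, 0]
  ]
}}

```text
time: 2.5
ee_pos: [0.6749, 0.2518, 0.345]
eef_rot: [0.068, 0.982, 0.009, -0.176]
ft_force: [-0.2, -1.6, -0.5]
width: 0.0871
grip_force: 0.0
```

Emit:
{"name": "play_rows", "arguments": {
  "series": [
    [-0.2, -0.13, 0, 0, 0.11, 0],
    [-0.44, -0.26, 0, 0, 0.22, 0],
    [-0.675, -0.4, 0, 0, 0.333, 0],
    [-0.675, -0.4, 0, 0, 0.333, 0],
    [-0.675, -0.4, 0, 0, 0.333, 0]
  ]
}}

```text
time: 3.0
ee_pos: [0.7589, 0.1849, 0.3123]
eef_rot: [0.064, 0.964, 0.017, -0.259]
ft_force: [-0.3, 1.1, 0.8]
width: 0.087
grip_force: 0.0
```

```bash
python3 - <<'E'
from h import *
s=status.read_state();print(s["time"],s["joint_positions"],s["ft_force"])
Rr=R.from_euler("z",YAW)*R.from_euler("y",np.pi/6)
rim=np.array([.610,.0415,.09])+Rr.apply([0,.162,.038]);print(rim)
a=now();p=pose(rim,np.pi/6,.1485+.05);print(a[0],(p[1].inv()*a[1]).as_rotvec(degrees=True))
plan(a,p,1);plan(p,pose(rim,np.pi/6),1)
i=vision.camera("scene");j=vision.camera("top")
cv2.imwrite("pics/pre.png",cv2.resize(np.hstack([i[60:310,300:560],j[20:270,120:380]]),None,fx=1.5,fy=1.5))
E
```

```text
3.0 [-0.31184656  0.98198182  0.15230055  0.6996119  -0.31061343  1.9601105
  1.19860159] [-0.3157485   1.09236639  0.75379937]
[0.64984041 0.19966998 0.12290897]
[0.7589249  0.18488935 0.31232154] [0.01176967 0.10948347 0.10743702]
row [0.004, 0.003, 0.137, -0.0, -0.004, -0.004] -> [0.748 0.187 0.295]
row [-0.0, -0.0, 0.333, 0.0, 0.0, 0.0] -> [0.723 0.19  0.252]
```

View pics/pre.png

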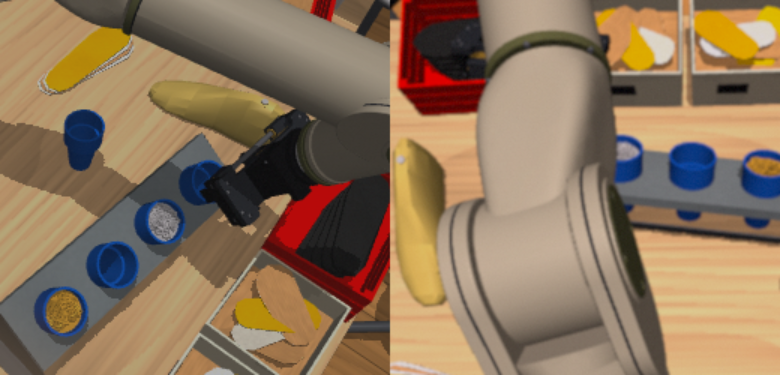

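Crop: the gripper stands square over the +162 empty tub (about 205,180 in the left crop). The arm reaches this pose, so I'm going in along the tub axis.

Emit:
{"name": "play_rows", "arguments": {
  "series": [
    [0, 0, 0.1, 0, 0, 0],
    [0, 0, 0.2, 0, 0, 0],
    [0, 0, 0.3, 0, 0, 0],
    [0, 0, 0.3, 0, 0, 0]
  ]
}}

```text
time: 3.5
ee_pos: [0.7347, 0.1897, 0.277]
eef_rot: [0.062, 0.964, 0.017, -0.258]
ft_force: [-1.1, 0.6, 0.2]
width: 0.0869
grip_force: 0.0
```

Emit:
{"name": "play_rows", "arguments": {
  "series": [
    [0, 0, 0.05, 0, 0, 0],
    [0, 0, 0.1, 0, 0, 0],
    [0, 0, 0.14, 0, 0, 0],
    [0, 0, 0.17, 0, 0, 0],
    [0, 0, 0.17, 0, 0, 0]
  ]
}}

```text
time: 4.0
ee_pos: [0.7235, 0.1891, 0.2531]
eef_rot: [0.063, 0.964, 0.017, -0.258]
ft_force: [-0.3, 0.1, 0.2]
width: 0.0871
grip_force: 0.0
```

```bash
python3 - <<'E'
from h import *
s=status.read_state();print(s["joint_positions"],s["ft_force"])
rim=[.6498,.1997,.1229];plan(now(),pose(rim,np.pi/6),1)
E
```

```text
[-0.34095812  0.9137489   0.14378475  0.94259866 -0.29493858  1.78614384
  1.22586168] [-0.32441501  0.13643001  0.15932034]
row [-0.004, 0.006, 0.01, 0.0, -0.001, -0.001] -> [0.723 0.19  0.252]
```

Emit:
{"name": "play_rows", "arguments": {
  "series": [
    [0, 0, 0, 0, 0, 0],
    [0, 0, 0, 0, 0, 0],
    [0, 0, 0, 0, 0, 0],
    [0, 0, 0, 0, 0, 0],
    [0, 0, 0, 0, 0, 0]
  ],
  "fingers": -1,
  "squeeze": 20
}}

```text
time: 4.5
ee_pos: [0.7239, 0.1891, 0.254]
eef_rot: [0.063, 0.964, 0.017, -0.258]
ft_force: [0.9, -0.3, 1.1]
width: 0.0674
grip_force: 20.0
```

Emit:
{"name": "play_rows", "arguments": {
  "series": [
    [0, 0, 0, 0, 0, 0],
    [0, 0, 0, 0, 0, 0],
    [0, 0, 0, 0, 0, 0],
    [0, 0, 0, 0, 0, 0]
  ]
}}

```text
time: 4.9
ee_pos: [0.7239, 0.1891, 0.2539]
eef_rot: [0.063, 0.964, 0.017, -0.258]
ft_force: [2.2, 0.2, 1.6]
width: 0.0676
grip_force: 20.0
```

Emit:
{"name": "play_rows", "arguments": {
  "series": [
    [0, 0, -0.06, 0, 0, 0],
    [0, 0, -0.15, 0, 0, 0],
    [0, 0, -0.25, 0, 0, 0],
    [0, 0, -0.35, 0, 0, 0],
    [0, 0, -0.45, 0, 0, 0]
  ]
}}

```text
time: 5.4
ee_pos: [0.7575, 0.1846, 0.313]
eef_rot: [0.063, 0.964, 0.017, -0.258]
ft_force: [-0.3, -0.2, -1.7]
width: 0.0679
grip_force: 20.0
```

Emit:
{"name": "play_rows", "arguments": {
  "series": [
    [0, 0, -0.1, 0, 0, 0],
    [0, 0, -0.2, 0, 0, 0],
    [0, 0, -0.2, 0, 0, 0]
  ]
}}

```text
time: 5.7
ee_pos: [0.7727, 0.1823, 0.3398]
eef_rot: [0.063, 0.964, 0.017, -0.257]
ft_force: [0.2, 0.2, -1.4]
width: 0.0679
grip_force: 20.0
```

```bash
python3 - <<'E'
from h import *
s=status.read_state();print(s["joint_positions"],s["ft_force"],s["width"])
a=now();b=a[0]+[-.05,0,.09]
t1=(b,pose([0,0,0],np.radians(20))[1])
plan(a,t1,1)
m=pose([.4239,.1681,.11+.11+.03],0);plan(t1,m,3);print(m[0])
E
```

```text
[-0.29409049  1.02210135  0.14798156  0.57027318 -0.31676745  2.04171372
  1.18121386] [ 0.23739489  0.18851379 -1.41764405] 0.06788428986484345
row [0.585, -0.043, -0.356, 0.002, -0.328, -0.001] -> [0.723 0.182 0.43 ]
row [0.591, -0.117, 0.289, -0.0, -0.222, 0.0] -> [0.623 0.178 0.419]
row [0.621, -0.117, 0.219, -0.0, -0.222, -0.0] -> [0.524 0.173 0.409]
row [0.642, -0.117, 0.145, 0.0, -0.222, 0.0] -> [0.424 0.168 0.398]
[0.4239 0.1681 0.3985]
```

Emit:
{"name": "play_rows", "arguments": {
  "series": [
    [0.15, -0.01, -0.09, 0, -0.08, 0],
    [0.3, -0.02, -0.18, 0, -0.16, 0],
    [0.44, -0.03, -0.27, 0, -0.25, 0],
    [0.585, -0.04, -0.355, 0, -0.33, 0],
    [0.585, -0.04, -0.355, 0, -0.33, 0]
  ]
}}

```text
time: 6.2
ee_pos: [0.721, 0.1836, 0.433]
eef_rot: [0.063, 0.983, 0.013, -0.171]
ft_force: [-0.5, 0.9, 0.7]
width: 0.0675
grip_force: 20.0
```

Emit:
{"name": "play_rows", "arguments": {
  "series": [
    [0.15, -0.03, 0.07, 0, -0.05, 0],
    [0.3, -0.06, 0.14, 0, -0.11, 0],
    [0.45, -0.09, 0.22, 0, -0.17, 0],
    [0.59, -0.117, 0.29, 0, -0.222, 0]
  ]
}}

```text
time: 6.6
ee_pos: [0.6216, 0.1785, 0.4157]
eef_rot: [0.065, 0.991, 0.007, -0.117]
ft_force: [0.6, -0.6, -0.0]
width: 0.0677
grip_force: 20.0
```

Emit:
{"name": "play_rows", "arguments": {
  "series": [
    [0.15, -0.03, 0.05, 0, -0.05, 0],
    [0.3, -0.06, 0.11, 0, -0.11, 0],
    [0.45, -0.09, 0.16, 0, -0.17, 0],
    [0.62, -0.117, 0.22, 0, -0.222, 0]
  ]
}}

```text
time: 7.0
ee_pos: [0.5223, 0.1737, 0.4055]
eef_rot: [0.065, 0.996, 0.003, -0.059]
ft_force: [0.1, -0.4, -1.2]
width: 0.0677
grip_force: 20.0
```

Emit:
{"name": "play_rows", "arguments": {
  "series": [
    [0.15, -0.03, 0.03, 0, -0.05, 0],
    [0.3, -0.06, 0.07, 0, -0.11, 0],
    [0.45, -0.09, 0.11, 0, -0.17, 0],
    [0.64, -0.117, 0.145, 0, -0.222, 0],
    [0.64, -0.117, 0.145, 0, -0.222, 0]
  ]
}}

```text
time: 7.5
ee_pos: [0.4212, 0.1695, 0.3955]
eef_rot: [0.064, 0.998, -0.001, -0.002]
ft_force: [-0.1, 0.5, 0.1]
width: 0.0678
grip_force: 20.0
```

```bash
python3 - <<'E'
from h import *
s=status.read_state();print(s["joint_positions"],s["ft_force"],s["width"])
plan(now(),pose([.4239,.1681,.25],0),1)
i=vision.camera("scene");j=vision.camera("top")
for n,m in(("scene",i),("top",j)):cv2.imwrite(f"pics/{n}1.png",m);print(n,blobs(m).tolist())
cv2.imwrite("pics/held.png",cv2.resize(np.hstack([i[40:240,260:460],j[100:300,140:340]]),None,fx=2,fy=2))
E
```

```text
[-0.58002564 -0.0424294   0.0947924   1.90526077  0.0028683   1.28284743
  0.95603872] [-0.05563225  0.53716337  0.12978036] 0.06777264378000245
row [-0.019, -0.007, -0.02, -0.003, -0.008, 0.003] -> [0.424 0.168 0.398]
scene [[340.59, 267.01, 31.11], [266.46, 250.07, 26.96], [374.71, 236.42, 30.12], [406.17, 207.82, 29.14], [358.17, 138.51, 36.72]]
top [[406.45, 201.41, 30.1], [369.73, 135.78, 29.38], [320.94, 130.53, 29.03], [272.58, 125.54, 29.05]]
```

View pics/held.png

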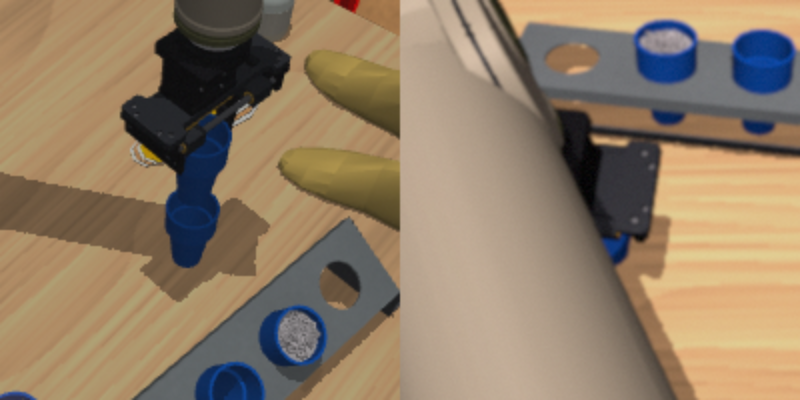

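Crop: the tub hangs upright above the base tub (left crop, about 200,160 over 190,220), and the +162 opening is empty. I'm lowering it with the small centring correction.

Emit:
{"name": "play_rows", "arguments": {
  "series": [
    [-0.02, -0.007, 0.05, 0, -0.008, 0],
    [-0.02, -0.007, 0.15, 0, -0.008, 0],
    [-0.02, -0.007, 0.25, 0, -0.008, 0],
    [-0.02, -0.007, 0.33, 0, -0.008, 0],
    [-0.02, -0.007, 0.33, 0, -0.008, 0]
  ]
}}

```text
time: 8.1
ee_pos: [0.4268, 0.1675, 0.3452]
eef_rot: [0.066, 0.998, -0.001, -0.0]
ft_force: [-0.4, 0.3, -1.2]
width: 0.0678
grip_force: 20.0
```

Emit:
{"name": "play_rows", "arguments": {
  "series": [
    [0, 0, 0.05, 0, 0, 0],
    [0, 0, 0.1, 0, 0, 0],
    [0, 0, 0.15, 0, 0, 0],
    [0, 0, 0.2, 0, 0, 0],
    [0, 0, 0.2, 0, 0, 0]
  ]
}}

```text
time: 8.6
ee_pos: [0.4264, 0.1678, 0.3162]
eef_rot: [0.065, 0.998, -0.001, 0.001]
ft_force: [-0.3, 0.8, -0.6]
width: 0.068
grip_force: 20.0
```

```bash
python3 - <<'E'
from h import *
s=status.read_state();print(s["ft_force"],s["torque"],s["width"])
plan(now(),pose([.4239,.1681,.148],0),1)
i=vision.camera("scene");j=vision.camera("top");print(blobs(i),blobs(j,20))
cv2.imwrite("pics/ins.png",cv2.resize(i[100:200,300:420],None,fx=5,fy=5,interpolation=2))
E
```

```text
[-0.25113644  0.80210786 -0.62475861] [0.01488619 0.06405301 0.02481954] 0.06799364177458914
row [0.017, -0.0, 0.132, -0.002, 0.002, -0.001] -> [0.424 0.168 0.296]
[[340.59 267.01  31.11]
 [266.46 250.07  26.96]
 [374.71 236.42  30.12]
 [406.15 207.84  29.15]
 [358.21 150.62  28.12]] [[406.42 201.41  30.12]
 [363.95 167.79   8.77]
 [318.41 162.92   8.72]
 [273.38 158.14   8.72]
 [369.72 135.79  29.39]
 [320.93 130.53  29.05]
 [272.57 125.52  29.03]]
```

Emit:
{"name": "play_rows", "arguments": {
  "series": [
    [0.017, 0, 0.02, 0, 0, 0],
    [0.017, 0, 0.04, 0, 0, 0],
    [0.017, 0, 0.06, 0, 0, 0],
    [0.017, 0, 0.08, 0, 0, 0],
    [0.017, 0, 0.08, 0, 0, 0]
  ]
}}

```text
time: 9.2
ee_pos: [0.4241, 0.1682, 0.3049]
eef_rot: [0.065, 0.998, -0.0, 0.001]
ft_force: [-0.2, -0.1, -1.0]
width: 0.0675
grip_force: 20.0
```

Emit:
{"name": "play_rows", "arguments": {
  "series": [
    [0, 0, 0.015, 0, 0, 0],
    [0, 0, 0.03, 0, 0, 0],
    [0, 0, 0.03, 0, 0, 0]
  ]
}}

```text
time: 9.5
ee_pos: [0.4242, 0.1683, 0.3007]
eef_rot: [0.065, 0.998, -0.0, 0.001]
ft_force: [-0.4, 0.2, -0.4]
width: 0.0678
grip_force: 20.0
```

Emit:
{"name": "play_rows", "arguments": {
  "series": [
    [0, 0, 0.01, 0, 0, 0],
    [0, 0, 0.02, 0, 0, 0],
    [0, 0, 0.02, 0, 0, 0]
  ]
}}

```text
time: 9.8
ee_pos: [0.425, 0.1684, 0.2995]
eef_rot: [0.065, 0.998, 0.001, 0.003]
ft_force: [-2.8, -1.3, 13.4]
width: 0.068
grip_force: 20.0
```

```bash
python3 - <<'E'
from h import *
s=status.read_state();print(s["ft_force"],s["torque"],now()[1].as_rotvec(degrees=True))
i=vision.camera("scene")
cv2.imwrite("pics/ins2.png",cv2.resize(i[100:200,300:420],None,fx=5,fy=5,interpolation=2))
E
```

```text
[-2.75194333 -1.2545861  13.4498016 ] [-0.559155    0.70865975  0.03712715] [1.17344433e+01 1.79317422e+02 1.03313655e-01]
```

View pics/ins2.png

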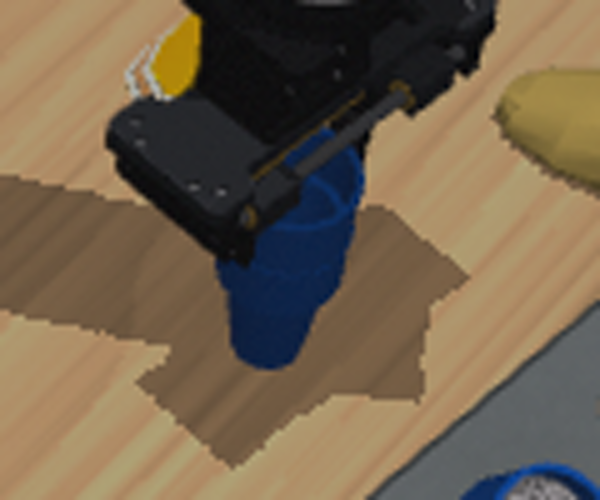

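Crop: the tub sits well down in the base tub (about 290,270). I'll release, back off and check that it is seated.

Emit:
{"name": "play_rows", "arguments": {
  "series": [
    [0, 0, -0.01, 0, 0, 0],
    [0, 0, -0.01, 0, 0, 0],
    [0, 0, -0.01, 0, 0, 0],
    [0, 0, -0.01, 0, 0, 0],
    [0, 0, -0.01, 0, 0, 0]
  ],
  "fingers": 1
}}

```text
time: 10.35
ee_pos: [0.4242, 0.1682, 0.2992]
eef_rot: [0.065, 0.998, -0.0, 0.001]
ft_force: [-0.1, -0.9, 0.3]
width: 0.0865
grip_force: 0.0
```

Emit:
{"name": "play_rows", "arguments": {
  "series": [
    [0, 0, -0.05, 0, 0, 0],
    [0, 0, -0.15, 0, 0, 0],
    [0, 0, -0.3, 0, 0, 0],
    [0, 0, -0.5, 0, 0, 0],
    [0, 0, -0.7, 0, 0, 0]
  ]
}}

```text
time: 10.85
ee_pos: [0.4238, 0.1681, 0.4059]
eef_rot: [0.065, 0.998, -0.0, 0.001]
ft_force: [0.7, 0.2, -0.3]
width: 0.0868
grip_force: 0.0
```

```bash
python3 - <<'E'
from h import *
s=status.read_state();print(s["time"],s["joint_positions"])
i=vision.camera("scene");cv2.imwrite("pics/scene2.png",i)
b=min(blobs(i),key=lambda b:np.hypot(b[0]-356,b[1]-148));print(b)
P2=FULL+[[(.0285,.11),(.0345,.11),(.035,.148)]]
for tz in(0,.003,.006,.01):
  P=FULL+[[(.0285,.11),(.0285,.11+tz)]]+[[(.0345,.11+tz),(.035,.148+tz)]]
  print(tz,sil("scene",(R.identity(),np.array([.4239,.1681,-.0018])),P)-.5)
a=now();Rr=R.from_euler("z",YAW)*R.from_euler("y",np.pi/6)
rim=np.array([.610,.0415,.09])+Rr.apply([0,-.054,.038]);print(rim)
m=(np.array([.58,.06,.42]),pose(rim,np.radians(12))[1]);p=pose(rim,np.pi/6,.1485+.06)
plan(a,m,2);plan(m,p,2)
cv2.imwrite("pics/n1.png",cv2.resize(i[90:200,300:420],None,fx=5,fy=5,interpolation=2))
E
```

```text
10.85 [-0.57929238 -0.04777466  0.0978439   1.88814866  0.00633832  1.29890135
  0.95690808]
[355.62 146.1   32.79]
0 [355.90499878 145.80473328  33.05254741]
0.003 [355.95776367 145.39387512  33.38312864]
0.006 [356.01730347 144.97802734  33.71987726]
0.01 [356.09719849 144.42541504  34.15522147]
[ 0.62183943 -0.01450739  0.12290897]
row [-0.561, -0.291, -0.027, 0.004, 0.208, -0.0] -> [0.502 0.114 0.415]
row [-0.555, -0.291, -0.087, 0.004, 0.208, -0.0] -> [0.58 0.06 0.42]
row [-0.587, -0.228, 0.272, 0.0, 0.3, 0.0] -> [0.653 0.016 0.362]
row [-0.623, -0.228, 0.177, 0.0, 0.3, -0.0] -> [ 0.725 -0.028  0.303]
```

View pics/n1.png

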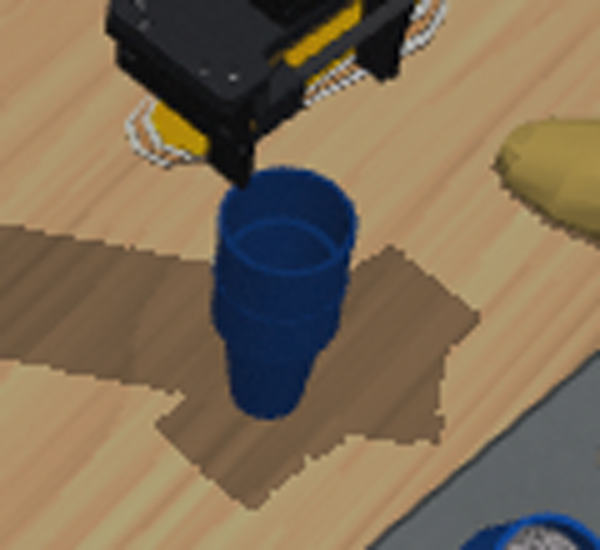

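The crop and silhouette show the first tub fully home and the base tub in place. Now the second tub, at y = -54.

Emit:
{"name": "play_rows", "arguments": {
  "series": [
    [-0.14, -0.07, -0.01, 0, 0.05, 0],
    [-0.28, -0.15, -0.02, 0, 0.1, 0],
    [-0.42, -0.22, -0.02, 0, 0.15, 0],
    [-0.56, -0.29, -0.03, 0, 0.208, 0]
  ]
}}

```text
time: 11.3
ee_pos: [0.5022, 0.1136, 0.4095]
eef_rot: [0.065, 0.996, 0.004, -0.053]
ft_force: [-0.0, 0.5, -1.2]
width: 0.0874
grip_force: 0.0
```

Emit:
{"name": "play_rows", "arguments": {
  "series": [
    [-0.14, -0.07, -0.02, 0, 0.05, 0],
    [-0.28, -0.15, -0.04, 0, 0.1, 0],
    [-0.42, -0.22, -0.06, 0, 0.15, 0],
    [-0.555, -0.29, -0.085, 0, 0.208, 0]
  ]
}}

```text
time: 11.7
ee_pos: [0.5801, 0.0596, 0.4132]
eef_rot: [0.065, 0.992, 0.007, -0.108]
ft_force: [-0.2, 0.0, 0.5]
width: 0.0875
grip_force: 0.0
```

Emit:
{"name": "play_rows", "arguments": {
  "series": [
    [-0.15, -0.06, 0.07, 0, 0.08, 0],
    [-0.3, -0.12, 0.14, 0, 0.15, 0],
    [-0.45, -0.17, 0.21, 0, 0.23, 0],
    [-0.587, -0.228, 0.27, 0, 0.3, 0]
  ]
}}

```text
time: 12.1
ee_pos: [0.6524, 0.0159, 0.3538]
eef_rot: [0.064, 0.98, 0.012, -0.186]
ft_force: [-0.2, -0.4, 0.6]
width: 0.0871
grip_force: 0.0
```

Emit:
{"name": "play_rows", "arguments": {
  "series": [
    [-0.15, -0.06, 0.04, 0, 0.08, 0],
    [-0.3, -0.12, 0.08, 0, 0.15, 0],
    [-0.45, -0.17, 0.13, 0, 0.23, 0],
    [-0.62, -0.228, 0.177, 0, 0.3, 0],
    [-0.62, -0.228, 0.177, 0, 0.3, 0]
  ]
}}

```text
time: 12.6
ee_pos: [0.7241, -0.0296, 0.2908]
eef_rot: [0.064, 0.962, 0.016, -0.264]
ft_force: [-0.4, -0.7, -1.8]
width: 0.087
grip_force: 0.0
```

```bash
python3 - <<'E'
from h import *
s=status.read_state();print(s["joint_positions"])
rim=[.6218,-.0145,.1229];plan(now(),pose(rim,np.pi/6),1)
E
```

```text
[-0.15013795  0.85665387  0.28917548  0.989499   -0.24042413  1.85868656
  1.53559216]
row [0.033, 0.011, 0.325, -0.001, -0.024, -0.006] -> [ 0.695 -0.024  0.252]
```

Emit:
{"name": "play_rows", "arguments": {
  "series": [
    [0.033, 0.011, 0.03, 0, -0.024, -0.006],
    [0.033, 0.011, 0.09, 0, -0.024, -0.006],
    [0.033, 0.011, 0.15, 0, -0.024, -0.006],
    [0.033, 0.011, 0.2, 0, -0.024, -0.006],
    [0.033, 0.011, 0.2, 0, -0.024, -0.006]
  ]
}}

```text
time: 13.1
ee_pos: [0.7037, -0.0233, 0.2718]
eef_rot: [0.061, 0.965, 0.017, -0.256]
ft_force: [-0.5, -0.7, -0.8]
width: 0.0872
grip_force: 0.0
```

Emit:
{"name": "play_rows", "arguments": {
  "series": [
    [0, 0, 0.04, 0, 0, 0],
    [0, 0, 0.08, 0, 0, 0],
    [0, 0, 0.11, 0, 0, 0],
    [0, 0, 0.11, 0, 0, 0]
  ]
}}

```text
time: 13.5
ee_pos: [0.696, -0.0225, 0.2575]
eef_rot: [0.062, 0.965, 0.017, -0.255]
ft_force: [0.8, 0.7, -1.0]
width: 0.087
grip_force: 0.0
```

```bash
python3 - <<'E'
from h import *
rim=[.6218,-.0145,.1229];plan(now(),pose(rim,np.pi/6),1)
E
```

```text
row [-0.018, -0.011, 0.036, 0.001, 0.011, 0.005] -> [ 0.695 -0.024  0.252]
```

Emit:
{"name": "play_rows", "arguments": {
  "series": [
    [-0.015, -0.009, 0.015, 0, 0.01, 0.004],
    [-0.015, -0.009, 0.028, 0, 0.01, 0.004],
    [-0.015, -0.009, 0.028, 0, 0.01, 0.004]
  ]
}}

```text
time: 13.8
ee_pos: [0.696, -0.024, 0.2531]
eef_rot: [0.063, 0.964, 0.017, -0.258]
ft_force: [-0.3, 0.1, 0.3]
width: 0.087
grip_force: 0.0
```

Emit:
{"name": "play_rows", "arguments": {
  "series": [
    [0, 0, 0, 0, 0, 0],
    [0, 0, 0, 0, 0, 0],
    [0, 0, 0, 0, 0, 0],
    [0, 0, 0, 0, 0, 0],
    [0, 0, 0, 0, 0, 0]
  ],
  "fingers": -1,
  "squeeze": 20
}}

```text
time: 14.3
ee_pos: [0.6961, -0.0239, 0.2536]
eef_rot: [0.063, 0.964, 0.017, -0.257]
ft_force: [-0.0, 0.6, 0.5]
width: 0.0676
grip_force: 20.0
```

Emit:
{"name": "play_rows", "arguments": {
  "series": [
    [0, 0, 0, 0, 0, 0],
    [0, 0, 0, 0, 0, 0],
    [0, 0, 0, 0, 0, 0]
  ]
}}

```text
time: 14.6
ee_pos: [0.6961, -0.0239, 0.2536]
eef_rot: [0.062, 0.964, 0.017, -0.257]
ft_force: [0.3, -0.1, 1.7]
width: 0.0674
grip_force: 20.0
```

Emit:
{"name": "play_rows", "arguments": {
  "series": [
    [0, 0, -0.06, 0, 0, 0],
    [0, 0, -0.15, 0, 0, 0],
    [0, 0, -0.25, 0, 0, 0],
    [0, 0, -0.35, 0, 0, 0],
    [0, 0, -0.45, 0, 0, 0]
  ]
}}

```text
time: 15.1
ee_pos: [0.7299, -0.0283, 0.313]
eef_rot: [0.063, 0.964, 0.017, -0.257]
ft_force: [0.4, 0.4, -0.9]
width: 0.0674
grip_force: 20.0
```

Emit:
{"name": "play_rows", "arguments": {
  "series": [
    [0, 0, -0.1, 0, 0, 0],
    [0, 0, -0.15, 0, 0, 0],
    [0, 0, -0.15, 0, 0, 0]
  ]
}}

```text
time: 15.4
ee_pos: [0.741, -0.0299, 0.3323]
eef_rot: [0.063, 0.964, 0.017, -0.257]
ft_force: [0.3, 0.4, -1.3]
width: 0.0676
grip_force: 20.0
```

```bash
python3 - <<'E'
from h import *
s=status.read_state();print(s["joint_positions"],s["width"])
a=now();t1=(a[0]+[-.04,.01,.11],pose([0,0,0],np.radians(22))[1])
plan(a,t1,1);m=pose([.4239,.1681,.148+.11+.03],0);plan(t1,m,3)
E
```

```text
[-0.13726037  0.87200783  0.29385675  0.87265122 -0.24836229  1.94244104
  1.52764131] 0.06764486616983852
row [0.602, 0.032, -0.5, 0.001, -0.261, 0.001] -> [ 0.701 -0.02   0.442]
row [0.611, 0.334, 0.261, -0.0, -0.244, 0.0] -> [0.609 0.043 0.44 ]
row [0.64, 0.334, 0.181, 0.0, -0.244, -0.0] -> [0.516 0.105 0.438]
row [0.658, 0.334, 0.098, 0.0, -0.244, 0.0] -> [0.424 0.168 0.436]
```

Emit:
{"name": "play_rows", "arguments": {
  "series": [
    [0.14, 0.01, -0.12, 0, -0.06, 0],
    [0.29, 0.02, -0.24, 0, -0.12, 0],
    [0.44, 0.02, -0.36, 0, -0.19, 0],
    [0.6, 0.03, -0.5, 0, -0.26, 0],
    [0.6, 0.03, -0.5, 0, -0.26, 0]
  ]
}}

```text
time: 15.9
ee_pos: [0.6999, -0.0199, 0.4468]
eef_rot: [0.063, 0.98, 0.013, -0.187]
ft_force: [0.2, -0.1, 0.6]
width: 0.0676
grip_force: 20.0
```

Emit:
{"name": "play_rows", "arguments": {
  "series": [
    [0.15, 0.08, 0.06, 0, -0.06, 0],
    [0.3, 0.16, 0.13, 0, -0.12, 0],
    [0.45, 0.25, 0.19, 0, -0.18, 0],
    [0.61, 0.334, 0.26, 0, -0.244, 0]
  ]
}}

```text
time: 16.3
ee_pos: [0.6076, 0.0432, 0.4384]
eef_rot: [0.064, 0.99, 0.009, -0.129]
ft_force: [0.2, 0.7, -0.2]
width: 0.0672
grip_force: 20.0
```

Emit:
{"name": "play_rows", "arguments": {
  "series": [
    [0.16, 0.08, 0.045, 0, -0.06, 0],
    [0.32, 0.16, 0.09, 0, -0.12, 0],
    [0.48, 0.25, 0.135, 0, -0.18, 0],
    [0.64, 0.334, 0.18, 0, -0.244, 0]
  ]
}}

```text
time: 16.7
ee_pos: [0.515, 0.1057, 0.4371]
eef_rot: [0.064, 0.996, 0.004, -0.065]
ft_force: [0.1, 0.3, -0.9]
width: 0.0676
grip_force: 20.0
```

Emit:
{"name": "play_rows", "arguments": {
  "series": [
    [0.16, 0.08, 0.02, 0, -0.06, 0],
    [0.32, 0.16, 0.05, 0, -0.12, 0],
    [0.5, 0.25, 0.075, 0, -0.18, 0],
    [0.655, 0.334, 0.098, 0, -0.244, 0],
    [0.655, 0.334, 0.098, 0, -0.244, 0]
  ]
}}

```text
time: 17.2
ee_pos: [0.4217, 0.1697, 0.4358]
eef_rot: [0.062, 0.998, 0.0, -0.001]
ft_force: [1.0, 0.6, -0.6]
width: 0.0677
grip_force: 20.0
```

```bash
python3 - <<'E'
from h import *
s=status.read_state();print(s["joint_positions"],s["ft_force"],s["width"])
plan(now(),pose([.4239,.1681,.186],0,.150),1)
i=vision.camera("scene");print(blobs(i).tolist())
cv2.imwrite("pics/held2.png",cv2.resize(i[60:200,290:430],None,fx=4,fy=4,interpolation=2))
E
```

```text
[-0.60645082 -0.06716229  0.1185008   1.84332365  0.00574217  1.36693931
  0.9567901 ] [ 1.00016867  0.5836062  -0.60611417] 0.06774681123431321
row [-0.018, -0.01, 0.665, 0.001, -0.006, 0.01] -> [0.424 0.168 0.336]
[[340.6, 267.0, 31.1], [266.46, 250.07, 26.96], [406.15, 207.84, 29.15], [359.01, 132.18, 41.18]]
```

View pics/held2.png

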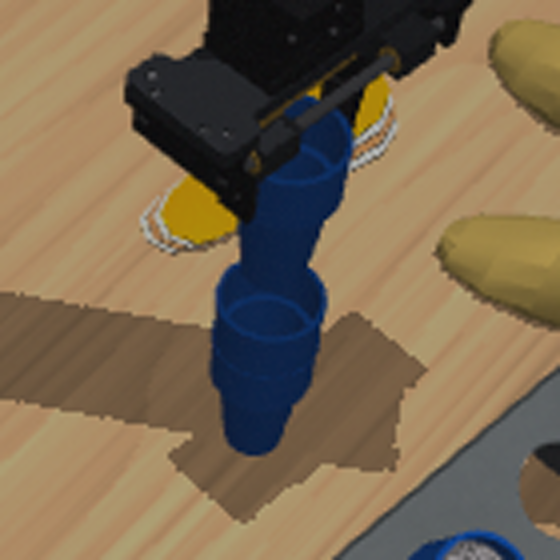

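Crop: the second tub hangs upright above the stack (about 285,200 over 270,300). I'm lowering it as before.

Emit:
{"name": "play_rows", "arguments": {
  "series": [
    [-0.01, -0.009, 0.05, 0, -0.006, 0.01],
    [-0.01, -0.009, 0.15, 0, -0.006, 0.01],
    [-0.01, -0.009, 0.25, 0, -0.006, 0.01],
    [-0.01, -0.009, 0.33, 0, -0.006, 0.01],
    [-0.01, -0.009, 0.33, 0, -0.006, 0.01]
  ]
}}

```text
time: 17.75
ee_pos: [0.4256, 0.1653, 0.3847]
eef_rot: [0.068, 0.998, -0.001, -0.001]
ft_force: [-0.1, -0.0, -0.3]
width: 0.0673
grip_force: 20.0
```

Emit:
{"name": "play_rows", "arguments": {
  "series": [
    [0, 0, 0.05, 0, 0, 0],
    [0, 0, 0.1, 0, 0, 0],
    [0, 0, 0.15, 0, 0, 0],
    [0, 0, 0.2, 0, 0, 0],
    [0, 0, 0.2, 0, 0, 0]
  ]
}}

```text
time: 18.25
ee_pos: [0.4252, 0.166, 0.3558]
eef_rot: [0.067, 0.998, -0.0, -0.0]
ft_force: [-0.5, -0.1, -0.2]
width: 0.0677
grip_force: 20.0
```

```bash
python3 - <<'E'
from h import *
s=status.read_state();print(s["ft_force"],s["width"])
plan(now(),pose([.4239,.1681,.186],0,.150),1)
E
```

```text
[-0.47558547 -0.14929429 -0.23073748] 0.06770062850178243
row [0.011, 0.013, 0.132, -0.001, -0.001, -0.009] -> [0.424 0.168 0.336]
```

Emit:
{"name": "play_rows", "arguments": {
  "series": [
    [0.01, 0.013, 0.02, 0, 0, -0.009],
    [0.01, 0.013, 0.04, 0, 0, -0.009],
    [0.01, 0.013, 0.06, 0, 0, -0.009],
    [0.01, 0.013, 0.08, 0, 0, -0.009],
    [0.01, 0.013, 0.08, 0, 0, -0.009]
  ]
}}

```text
time: 18.75
ee_pos: [0.4242, 0.1682, 0.3445]
eef_rot: [0.065, 0.998, 0.0, 0.0]
ft_force: [0.5, 0.9, -1.1]
width: 0.068
grip_force: 20.0
```

Emit:
{"name": "play_rows", "arguments": {
  "series": [
    [0, 0, 0.015, 0, 0, 0],
    [0, 0, 0.03, 0, 0, 0],
    [0, 0, 0.03, 0, 0, 0]
  ]
}}

```text
time: 19.05
ee_pos: [0.4242, 0.1682, 0.3401]
eef_rot: [0.065, 0.998, 0.0, 0.0]
ft_force: [1.2, -0.1, -1.2]
width: 0.0677
grip_force: 20.0
```

Emit:
{"name": "play_rows", "arguments": {
  "series": [
    [0, 0, 0.01, 0, 0, 0],
    [0, 0, 0.02, 0, 0, 0],
    [0, 0, 0.02, 0, 0, 0]
  ]
}}

```text
time: 19.35
ee_pos: [0.4244, 0.1682, 0.3374]
eef_rot: [0.065, 0.998, 0.0, 0.0]
ft_force: [0.2, 0.4, -0.4]
width: 0.0678
grip_force: 20.0
```

Emit:
{"name": "play_rows", "arguments": {
  "series": [
    [0, 0, 0.01, 0, 0, 0],
    [0, 0, 0.015, 0, 0, 0],
    [0, 0, 0.015, 0, 0, 0]
  ]
}}

```text
time: 19.65
ee_pos: [0.4251, 0.1683, 0.3372]
eef_rot: [0.065, 0.998, 0.001, 0.002]
ft_force: [-2.6, -1.7, 17.0]
width: 0.0682
grip_force: 20.0
```

Contact at 17 N, at the seated height. I'll release and back off clear of the stack.

Emit:
{"name": "play_rows", "arguments": {
  "series": [
    [0, 0, -0.013, 0, 0, 0],
    [0, 0, -0.013, 0, 0, 0],
    [0, 0, -0.013, 0, 0, 0],
    [0, 0, -0.013, 0, 0, 0],
    [0, 0, -0.013, 0, 0, 0]
  ],
  "fingers": 1
}}

```text
time: 20.15
ee_pos: [0.4242, 0.1682, 0.3368]
eef_rot: [0.065, 0.998, 0.0, 0.0]
ft_force: [-0.5, 0.1, -0.0]
width: 0.0865
grip_force: 0.0
```

Emit:
{"name": "play_rows", "arguments": {
  "series": [
    [0, 0, -0.05, 0, 0, 0],
    [0, 0, -0.15, 0, 0, 0],
    [0, 0, -0.3, 0, 0, 0],
    [0, 0, -0.5, 0, 0, 0],
    [0, 0, -0.7, 0, 0, 0]
  ]
}}

```text
time: 20.65
ee_pos: [0.424, 0.1681, 0.4436]
eef_rot: [0.065, 0.998, 0.0, 0.0]
ft_force: [-0.2, 0.9, -0.3]
width: 0.0873
grip_force: 0.0
```

Emit:
{"name": "play_rows", "arguments": {
  "series": [
    [0.1, 0.2, 0, 0, 0, 0],
    [0.2, 0.5, 0, 0, 0, 0],
    [0.2, 0.8, 0, 0, 0, 0],
    [0.2, 1, 0, 0, 0, 0],
    [0.2, 1, 0, 0, 0, 0]
  ]
}}

```text
time: 21.15
ee_pos: [0.4129, 0.3248, 0.4419]
eef_rot: [0.062, 0.998, 0.001, -0.0]
ft_force: [-0.4, 0.1, -1.4]
width: 0.0869
grip_force: 0.0
```

```bash
python3 - <<'E'
from h import *
i=vision.camera("scene");j=vision.camera("top")
print(blobs(i).tolist(),blobs(j).tolist())
for tz in(0,.003,.006):
  P=FULL+[[(.0345,.11),(.035,.148)]]+[[(.0285,.148),(.0285,.148+tz)]]+[[(.0345,.148+tz),(.035,.186+tz)]]
  for n in C:print(tz,n,sil(n,(R.identity(),np.array([.4239,.1681,-.0018])),P)-.5)
c=[cv2.resize(i[80:320,260:480],(550,600)),cv2.resize(j[90:250,180:420],None,fx=1,fy=1)]
cv2.imwrite("pics/end.png",np.hstack([c[0],np.vstack([c[1],np.zeros((440,240,3),np.uint8)])]))
E
```

```text
[[340.6, 267.0, 31.1], [266.46, 250.07, 26.96], [406.17, 207.84, 29.17], [356.58, 140.58, 37.08]] [[232.28, 210.75, 37.19], [406.44, 201.4, 30.1], [369.72, 135.75, 29.38], [272.58, 125.55, 29.03]]
0 scene [356.64385986 140.42391968  37.2388746 ]
0 top [232.5942688  211.42494202  38.05160908]
0.003 scene [356.70266724 139.98452759  37.5632697 ]
0.003 top [232.37724304 211.21144104  38.34318433]
0.006 scene [356.76644897 139.54135132  37.88934992]
0.006 top [232.16293335 210.9957428   38.63004161]
```

View pics/end.png

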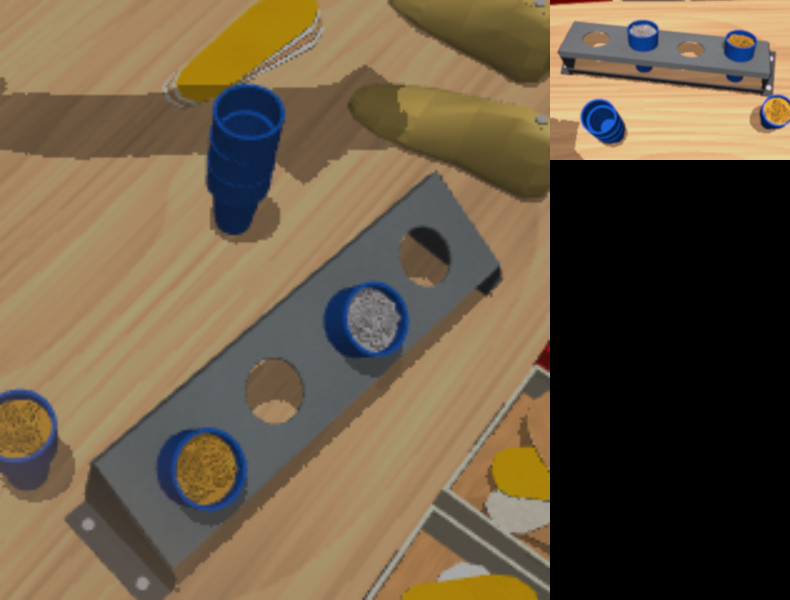

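The picture shows a straight, fully seated stack of three (left panel, about 240,160). Silhouette and height match the seated model, and the filled tubs haven't moved, so I'm handing in.

```bash
python3 -c "
from bench import job
print(job.close_job())"
```

```text
the job is handed in; nothing more can be done
None
```

Both empty tubs are nested fully home in the bench tub, making one straight upright stack in its original place; the filled tubs were left where they were, and the job was handed in at about 21 s.

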